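Clamp the tube block on the shaker

ROBOT

A 6-joint arm with a two-finger parallel gripper is mounted at the origin on a cart in front of the work surface, level with it; the furniture and walls round the work are solid. World frame = base frame: x ahead of the robot, y to its left, z up, the work surface at z = 0. Lengths are in mm, angles in rad, forces in N, time in s.
With the tool pointing down it reaches from about 250 to 775 mm from the base axis. Payload 4 kg.
Tool frame: the origin (TCP) lies midway between the tips of the shut fingers; the grasp point (between the pads) lies 19 mm behind it (manip.grasp_offset is the distance from the TCP to the grasp point, in mm); z points along the fingers, y is the line along which they close (so a half turn about z gives the same grasp; the last joint's range is limited). The gripper opens to 94 mm and grips with 3 to 60 N. Pads are 16 mm wide; open, the fingers measure 119 mm over their backs; the gripper's body (75 mm by 177 mm) begins 78 mm behind the grasp point.
Start: joints at [-1.402, 0.087, 1.371, -0, 1.684, -0.103], TCP at [147.653, -529.829, 205.506] pointing down, gripper open.
Joint ranges: [-3.1, 3.1], [-0.76, 2.03], [0.27, 2.55], [-1.08, 4.22], [0.17, 2.65], [-2.57, 2.57]. Speed limits (rad/s): [2.79, 2.79, 3.14, 3.14, 3.14, 3.14].

INTERFACE

Orientations are given as [roll, pitch, yaw] about the fixed x, y, z axes, in that order (R = Rz(yaw) Ry(pitch) Rx(roll)).
In Python, from rig import manip, eyes, workorder gives the robot as it stands.
- The arm moves only by the tool step_arm, never from a script. Its argument "plan" is one flat list of numbers, 6 for each row, row after row: the shift along the tool's x, y, z in cm, then the turn, a rotation vector about the tool's x, y, z in rad. In form: [x, y, z, rx, ry, rz, x, y, z, rx, ry, rz, ...]. A call has 1 to 10 rows; each row shifts and turns the commanded pose from where the row before left it, along the tool's axes as they then stand; what a row does not reach is not made up. A row lasts 1/10 s, in which the tool goes at most 50 mm and 8.59 degrees, less where a joint would pass 70% of its speed; a pose out of reach is approached as far as the arm can. A call is refused whole if a number of a shift passes 5 or a number of a turn 0.15, either way. A call with a gripper value outside its range is refused whole. "jaw" is the gripper's target within -1 to 1 (fully open at 1, half-way at 0, shut at -1), set as the call begins (left out, the last holds). The fingers move at their own pace and stop on an object; "newtons" is the grip in N (left out, the last holds). Time passes only in rows, so rows that do not move let the fingers close. It gives the time, the measured TCP pose, the force, the opening and the grip force at its end, in the units of the state.
- manip.state(): the state, without advancing time (a new reading comes with each control period).
- eyes.get_image(name): name is "scene" or "top"; returns the picture (480x640x3 uint8, red, green, blue); there is no depth.
- eyes.calibration(name): a dict with "fx", "fy", "cx", "cy" (pixels), "R" (3x3) and "t" (3): a world point X has camera coordinates R X + t. Camera axes: x right, y down, z forward; pixel columns grow to the right and rows downward; lengths in mm; the calibration is good to about 2 mm. A picture is of the moment at which its call begins. calibration takes no time and is no camera call.
- workorder.hand_in(): hands the job in; it is judged then, once.
Trained networks look in the newest picture that a camera, given by its name, has taken for a name from the list of things; names that differ only in an ending like _2 or _b are one class to them, and where a whole thing is asked for, a point or a joint stands for the part that bears it (a point fixed in the world has none). Each returns a list of dicts, best first, with "score" (0 to 1); they miss things now and then, are a little off and sometimes report something else, mostly with a low value. They report only what shows in the picture. A call takes as long as a camera call.
- eyes.boxes_of(target, camera): "centre" ([x, y, z] in mm, in the coordinates of the camera as it stood for that picture, good to about 4 mm: the middle of the surface that is visible of it).
- eyes.regions_of(target, camera): "region" (480x640 bool, what is visible of it).
The state is a dict: "time": time; "qpos": joint angles; "joint_vel": joint speeds; "effort": joint torques, N m; "tcp_pos": TCP position; "ee_rot": TCP orientation; "contact_force": force on the tool from outside, world axes, zero at the start; "torque": the same for the moment, N m; "gripper_width": finger opening in mm; "gripper_force": force on a finger pad.
Only numpy, scipy, OpenCV 4.12 (cv2) and the standard library are available. Lean on these libraries where they do the work, as an engineer would, in place of code of your own. Each camera call takes 0.05 s, during which the arm holds its last target. There are 200 camera calls.

TASK

Take the aluminium tube block out of its steel parking dock and set it down gently, without letting it fall, fully home between the end stop and the jaw of the small shaker's clamp, while the clamp lever is still open. Then flip the cam lever over its high point until it snaps closed and grips the block. The dock covers the block's long sides and the clamp covers its ends, so put the block down on the way (the white tile is a clear place) and take it again by its other pair of sides; do not push the tape roll or the beaker about.

Things in the scene. Friction and masses are not known exactly. Their poses are not given: they have to be found in the camera images.
- block: the loose aluminium tube block, a plain metal brick 52 mm long (its x), 38 mm wide (its y) and 44 mm high (z up), with six 9 mm bores in its top, about 0.22 kg; origin at the centre of its underside
- block_center (a point): centre of the block, 22 mm above its underside, same axes. It starts in the dock, its long x axis along the dock's x axis
- nest (a point): where the clamped block's centre must come, fixed to the shaker. x axis = clamping axis, from jaw and lever to the fixed end stop; z up. Nest floor 22 mm below (40 mm above the bench). Stop face at x +26 mm, jaw face at x -32 mm while open: 58 mm for the block's 52 mm, which lies with its x along this x, either way round; set it down midway, at x -3 mm
- shaker: white box fixed to the bench, axes as the nest's, origin on the bench under the nest point; x -102 to +78 mm, 112 mm wide (y), 40 mm high, nest on top. Stop and jaw, 36 mm wide, reach 82 mm above the bench, 2 mm below the seated block's top. Rails 7 mm high, inner faces y +-21.5 mm, outer +-26.5 mm, leave the block 2.5 mm play each side; above them its long sides are free
- jaw: the clamp's sliding steel jaw, 36 mm wide; origin at the foot of its face. The lever's cam drives it up to 8 mm towards the stop; it pushes the block along against the stop and grips it through its own springs with some 9 N
- lever (a joint): cam lever angle, rad: 0 = open, leaning 45 degrees outwards (nest's -x); 2.18 = closed, folded over the block 10 degrees above level. Its knob goes up, over and to the nest's +x. An over-centre spring resists (0.35 N m at 0, a level push of 6 to 8 N at the knob, falling to little) up to the high point at 1.0, 12 degrees past upright; beyond it the lever snaps closed by itself
- lever_pivot (a point): the lever's hinge axis (along the nest's y), at x -50 mm, z +30 mm from the nest point (92 mm above the bench)
- lever_knob (a point): centre of the round black ball knob, 20 mm across, on the end of the lever, 80 mm from the hinge axis; when open it is 57 mm outwards of (nest's -x) and 57 mm above the pivot. The lever's bar is 8 mm thick, 16 mm wide. A push on the ball from outside, following its arc, turns the lever over
- dock: steel parking dock fixed to the bench; origin under its centre, on the bench. Base plate 60 mm (x) by 84 mm (y), 6 mm thick, the block stands on it. Two cheeks, 42 mm along x, as high as the block (top 50 mm above the bench), inner faces at y +-21 mm, outer faces +-30 mm, cover the block's long sides; its ends (facing +-x) stand free and are where it can be gripped
- mat_top (a point): centre of the top of a thin plain white ceramic tile, 100 mm square, 3 mm thick, fixed to the bench: a clear place to put the block down and take it again another way. All round it is free to the width of an open gripper
- tape_roll: a loose roll of tape lying flat, 96 mm across, 25 mm high: leave alone; origin under its centre
- beaker: a loose clear beaker, 77 mm across, 92 mm high: leave alone; origin under its centre

How it is judged:
By the outcome, as a careful person would: the job done as asked, in the order asked, and still so for the second after the job is handed in, with the robot touching nothing.
It also fails if it takes over 72 s, if anything falls off the work surface, if the arm or the gripper's body presses on something with over 40 N, if the wrist force passes 120 N, or if a joint passes its speed limit or range.

## Working session

There is one attempt and no reset: what is moved stays moved. The work goes in short steps, Python scripts to look and compute and a tool call to move; the robot and the scene stay as the last step left them, time stands still between calls to the robot, and variables do not carry over. Pictures are saved under pics/ and viewed, at most 10 in all, crops included, and the job is handed in when it is done.

Besides the shell and the picture viewer there is one more tool, called as name(argument=value, ...) on one line, values as JSON. step_arm: Moves the arm, as the interface text tells. Its arguments: {"type":"object","properties":{"plan":{"type":"array","items":{"type":"number"}},"jaw":{"type":"number"},"newtons":{"type":"number"}},"required":["plan"]}

```bash
ls; mkdir -p pics
cat > h.py <<'E'
import numpy as np, cv2
from rig import manip, eyes, workorder
def world(c,p):
    k=eyes.calibration(c); return np.array(k["R"]).T@(np.array(p)-np.array(k["t"]))
def ray(c,u,v,z):
    k=eyes.calibration(c);R=np.array(k["R"]);t=np.array(k["t"])
    o=-R.T@t; d=R.T@np.array([(u-k["cx"])/k["fx"],(v-k["cy"])/k["fy"],1.])
    return o+d*(z-o[2])/d[2]
def proj(c,X):
    k=eyes.calibration(c);p=np.array(k["R"])@np.array(X,float)+np.array(k["t"])
    return np.array([k["fx"]*p[0]/p[2]+k["cx"],k["fy"]*p[1]/p[2]+k["cy"]])
def save(c,n,crop=None,s=1):
    im=eyes.get_image(c)
    if crop: x,y,w,h=crop; im=im[y:y+h,x:x+w]
    if s!=1: im=cv2.resize(im,None,fx=s,fy=s,interpolation=cv2.INTER_CUBIC)
    cv2.imwrite(f"pics/{n}.png",im[:,:,::-1])
E
python3 - <<'E'
from h import *
np.set_printoptions(precision=1,suppress=True)
for c in("top","scene"):
    save(c,c+"0")
    k=eyes.calibration(c);print(c,k["fx"],-np.array(k["R"]).T@np.array(k["t"]))
    for t in("block","dock","shaker","jaw","lever_knob","mat_top","tape_roll","beaker"):
        try:
            for d in eyes.boxes_of(t,c)[:2]: print(t,round(d["score"],2),world(c,d["centre"]))
        except Exception as e: print(t,e)
print(manip.state(),manip.grasp_offset)
E
```

```text
pics
top 575.8439056790297 [ 355.   -52.  1261.8]
block 0.86 [ 499.  -191.5   53.2]
dock 0.68 [ 492.9 -177.9    8.7]
shaker 0.66 [587.3 196.9  43.8]
jaw 0.4 [570.1 199.   81.4]
jaw 0.19 [487.4 -30.8   3.5]
lever_knob 0.82 [529.3 203.1 123.2]
mat_top 0.77 [485.8 -33.7   0.6]
tape_roll 0.91 [662.1  -1.2  25.8]
beaker 0.74 [ 578.8 -369.8   41.8]
beaker 0.6 [585.1 195.8  39.9]
scene 609.1735728520747 [ 16.2 690.2 959.6]
block 0.83 [ 483.3 -190.6   45.3]
block 0.55 [574.1 226.2  64.7]
dock 0.87 [ 494.7 -163.2   14.2]
dock 0.64 [530.4 212.  125.8]
shaker 0.69 [533.6 213.4 123.5]
shaker 0.57 [559.3 218.4  41.5]
jaw 0.26 [488.7 -26.2   6.2]
lever_knob 0.79 [528.  214.4 124.2]
lever_knob 0.17 [564.9 218.   38. ]
mat_top 0.74 [491.6 -25.6   4.5]
tape_roll 0.7 [658.    4.5  22.6]
beaker 0.76 [ 566.4 -344.    62.4]
{'time': 0.9, 'qpos': array([-1.4,  0.1,  1.4, -0. ,  1.7, -0.1]), 'joint_vel': array([-0., -0., -0., -0., -0.,  0.]), 'effort': array([  0. , -34. , -30.3,   0.1,   0. ,  -0. ]), 'tcp_pos': array([ 147.7, -529.8,  205.5]), 'ee_rot': array([3.1, 0. , 0.3]), 'contact_force': array([-0.6,  0.2,  0.5]), 'torque': array([ 0., -0., -0.]), 'gripper_force': 0.0, 'gripper_width': 93.90512248021123} 18.8
```

View pics/top0.png

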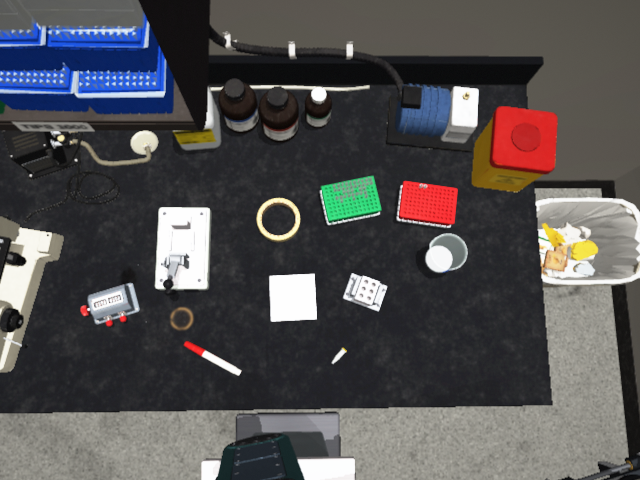

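Run:
```python
import cv2,numpy as np
from h import proj
a=cv2.imread("pics/top0.png")
def cr(x,y,w,h,s): return cv2.resize(a[y:y+h,x:x+w],None,fx=s,fy=s,interpolation=cv2.INTER_CUBIC)
pb=proj("top",[499,-190,50]).astype(int);ps=proj("top",[590,197,60]).astype(int)
print(pb,ps)
A=cr(pb[0]-40,pb[1]-50,80,100,5);B=cr(ps[0]-40,ps[1]-50,80,100,5)
cv2.imwrite("pics/crops0.png",np.hstack([A,B]))
```

```text
[366 288] [183 246]
```

View crops.

The top view shows the dock with the block at (366,291), the tile at (293,297), the tape roll at (278,219), the beaker at (445,250), and the shaker at (183,248). The lever leans towards the robot, with its knob at (168,284).

View pics/crops0.png

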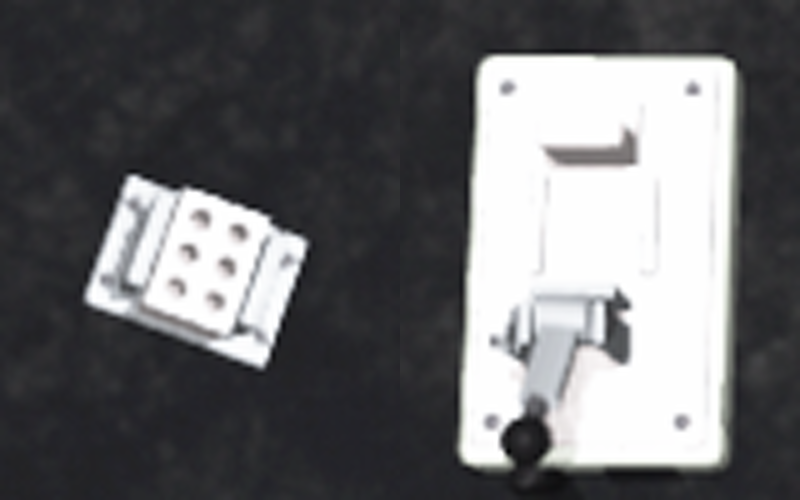

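View pics/scene0.png

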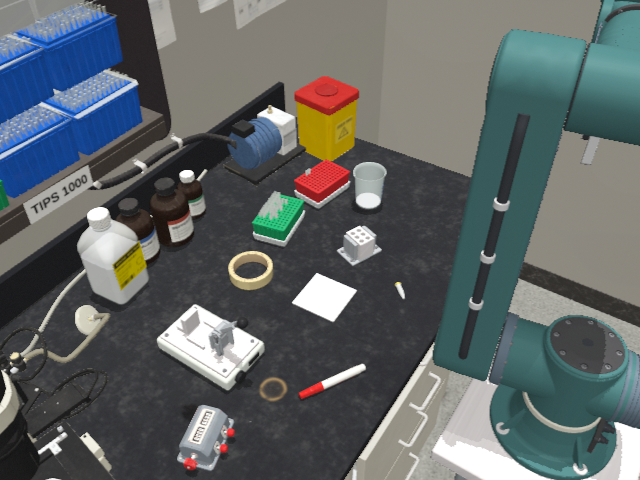

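```bash
cat > fit.py <<'E'
from h import *
from scipy.optimize import minimize
def box(x0,x1,y0,y1,z0,z1): return np.array([[x,y,z] for x in(x0,x1) for y in(y0,y1) for z in(z0,z1)],float)
S=4
SH=[box(-102,78,-56,56,0,40),box(26,38,-18,18,40,82),box(-45,-32,-18,18,40,82),box(-107,-50,-8,8,92,92)*0+[-50,0,92]]
DK=[box(-30,30,-42,42,0,6),box(-21,21,-30,-21,0,50),box(-21,21,21,30,0,50),box(-26,26,-19,19,6,50)]
MT=[box(-50,50,-50,50,0,3)]
def render(c,parts,p,off,shape):
    m=np.zeros(shape,np.float32); cs,sn=np.cos(p[2]),np.sin(p[2])
    for b in parts:
        w=np.c_[b[:,0]*cs-b[:,1]*sn+p[0],b[:,0]*sn+b[:,1]*cs+p[1],b[:,2]]
        q=np.array([proj(c,x) for x in w])
        h=cv2.convexHull((((q-off+.5)*S-.5)*16).astype(np.float32)).round().astype(np.int32)
        cv2.fillConvexPoly(m,h,1.0,shift=4,lineType=cv2.LINE_8)
    return m
def fit(parts,p0,cams=("top","scene"),thr=95,imgs=None,r=75):
    D=[]
    for c in cams:
        g=cv2.cvtColor(imgs[c],cv2.COLOR_RGB2GRAY); u=proj(c,[p0[0],p0[1],20]).astype(int)
        off=np.maximum(u-r,0); cr=g[off[1]:off[1]+2*r,off[0]:off[0]+2*r]
        cr=cv2.resize(cr,None,fx=S,fy=S,interpolation=cv2.INTER_LINEAR)
        m0=render(c,parts,p0,off,cr.shape)
        near=cv2.dilate(m0,np.ones((61,61)))
        D.append((c,off,((cr>thr)*near).astype(np.float32)))
    def cost(p):
        e=0
        for c,off,m in D:
            r_=render(c,parts,p,off,m.shape); e+=np.abs(r_-m).sum()/m.sum()
        return e
    s=minimize(cost,p0,method="Nelder-Mead",options=dict(initial_simplex=np.array(p0)+np.array([[0,0,0],[6,0,0],[0,6,0],[0,0,.1]]),xatol=.02,fatol=1e-5))
    return s.x,s.fun
E
python3 - <<'E'
from fit import *
np.set_printoptions(precision=3,suppress=True)
im={c:cv2.imread(f"pics/{c}0.png")[:,:,::-1].copy() for c in("top","scene")}
for n,P,p in(("dock",DK,[495,-186,-.33]),("mat",MT,[487,-32,0]),("shaker",SH,[605,198,0])):
  for cams in(("top",),("scene",),("top","scene")):
    print(n,cams,*fit(P,p,cams,imgs=im,thr=95))
# knob
for c in im:
    print(c,[ (round(d["score"],2),world(c,d["centre"])) for d in eyes.boxes_of("lever_knob",c)[:1]] if 0 else "")
E
```

```text
Traceback (most recent call last):
  File "fit.py", line 30, in fit
    s=minimize(cost,p0,method="Nelder-Mead",options=dict(initial_simplex=np.array(p0)+np.array([[0,0,0],[6,0,0],[0,6,0],[0,0,.1]]),xatol=.02,fatol=1e-5))
  File "fit.py", line 28, in cost
    r_=render(c,parts,p,off,m.shape); e+=np.abs(r_-m).sum()/m.sum()
  File "fit.py", line 12, in render
    q=np.array([proj(c,x) for x in w])
                ~~~~^^^^^
  File "h.py", line 10, in proj
    k=eyes.calibration(c);p=np.array(k["R"])@np.array(X,float)+np.array(k["t"])
ValueError: time passes only in moves, steps and waits
```

```bash
sed -i 's/^def world/import functools\n_c={}\ndef cal(c):\n    if c not in _c: _c[c]=eyes.calibration(c)\n    return _c[c]\ndef world/; s/k=eyes.calibration(c)/k=cal(c)/' h.py
cat > run1.py <<'E'
from fit import *
np.set_printoptions(precision=3,suppress=True)
im={c:cv2.imread(f"pics/{c}0.png")[:,:,::-1].copy() for c in("top","scene")}
for n,P,p in(("dock",DK,[495,-186,-.33]),("mat",MT,[487,-32,0]),("shaker",SH,[605,198,0])):
  for cams in(("top",),("scene",),("top","scene")):
    print(n,cams,*fit(P,p,cams,imgs=im,thr=95))
E
python3 run1.py
```

```text
dock ('top',) [ 497.546 -190.763   -0.359] 0.02570420503616333
dock ('scene',) [ 501.061 -192.282   -0.356] 0.02370171621441841
dock ('top', 'scene') [ 498.481 -190.91    -0.361] 0.11780831962823868
mat ('top',) [486.545 -31.476   0.045] 0.04354226961731911
mat ('scene',) [489.441 -32.037   0.035] 0.03325934708118439
mat ('top', 'scene') [488.583 -31.578   0.04 ] 0.09480855613946915
shaker ('top',) [606.842 204.825  -0.008] 0.0894659236073494
shaker ('scene',) [611.478 202.019  -0.019] 0.13499704003334045
shaker ('top', 'scene') [607.568 204.079  -0.01 ] 0.23351654410362244
```

```bash
cat > pl.py <<'E'
import sys
from h import *
from scipy.spatial.transform import Rotation as Ro
def plan(way):
    """way: list of (x,y,z,yaw,nrows); prints rows in tool axes, cm/rad"""
    s=manip.state(); p=np.array(s["tcp_pos"],float); R=Ro.from_euler("xyz",s["ee_rot"])
    print("t",s["time"],"pos",p.round(1),"rpy",np.round(s["ee_rot"],4),"q6",round(s["qpos"][5],2),"w",round(s["gripper_width"],1),"F",np.round(s["contact_force"],1))
    for x,y,z,yaw,n in way:
        T=Ro.from_euler("xyz",[np.pi,0,yaw]); p0=p.copy();R0=R;rv=(R0.inv()*T).as_rotvec()
        a=(1-np.cos(np.pi*np.arange(1,n+1)/n))/2 if n>3 else np.arange(1,n+1)/n
        a=.5*a+.5*np.arange(1,n+1)/n
        for k in a:
            g=p0+k*(np.array([x,y,z])-p0); G=R0*Ro.from_rotvec(k*rv)
            d=np.round(R.inv().apply(g-p)/10,2); r=np.round((R.inv()*G).as_rotvec(),3)
            print(",".join(f"{v:g}" for v in [*d,*r])+",")
            p=p+R.apply(d*10); R=R*Ro.from_rotvec(r)
        print("--",p.round(1),np.round(R.as_euler("xyz"),3))
if __name__=="__main__": plan(eval(sys.argv[1]))
E
python3 pl.py "[(499.3,-191.5,110,1.211,14),(499.3,-191.5,15,1.211,4)]"
```

```text
t 0.9 pos [ 147.7 -529.8  205.5] rpy [3.1415 0.     0.2718] q6 -0.1 w 93.9 F [-0.6  0.2  0.5]
1.8,-0.97,0.4,0,0,-0.039,
2.38,-1.17,0.52,0,0,-0.051,
2.94,-1.25,0.62,0,0,-0.062,
3.46,-1.24,0.72,0,0,-0.071,
3.91,-1.08,0.8,0,0,-0.078,
4.24,-0.83,0.84,0,0,-0.083,
4.43,-0.5,0.87,0,0,-0.086,
4.45,-0.1,0.88,0,0,-0.085,
4.32,0.26,0.84,0,0,-0.084,
4.01,0.58,0.8,0,0,-0.078,
3.59,0.81,0.71,0,0,-0.07,
3.06,0.93,0.63,0,0,-0.062,
2.48,0.91,0.52,0,0,-0.051,
1.88,0.81,0.4,0,0,-0.039,
-- [ 499.3 -191.5  110. ] [3.142 0.    1.211]
-0,0,1.88,0,0,-0,
-0,0,2.87,0,0,-0,
-0,0,2.87,0,0,-0,
-0,0,1.88,0,0,-0,
-- [ 499.3 -191.5   15. ] [3.142 0.    1.211]
```

step_arm(plan=[1.8,-0.97,0.4,0,0,-0.039,2.38,-1.17,0.52,0,0,-0.051,2.94,-1.25,0.62,0,0,-0.062,3.46,-1.24,0.72,0,0,-0.071,3.91,-1.08,0.8,0,0,-0.078,4.24,-0.83,0.84,0,0,-0.083,4.43,-0.5,0.87,0,0,-0.086], jaw=1)

```text
time: 1.6
tcp_pos: [324.4, -359.5, 157.7]
ee_rot: [3.141, 0.0, 0.745]
contact_force: [0.4, -1.0, 1.3]
gripper_width: 94.0
gripper_force: 0.0
```

step_arm(plan=[4.45,-0.1,0.88,0,0,-0.085,4.32,0.26,0.84,0,0,-0.084,4.01,0.58,0.8,0,0,-0.078,3.59,0.81,0.71,0,0,-0.07,3.06,0.93,0.63,0,0,-0.062,2.48,0.91,0.52,0,0,-0.051,1.88,0.81,0.4,0,0,-0.039,0,0,0,0,0,0])

```text
time: 2.4
tcp_pos: [500.2, -189.5, 109.1]
ee_rot: [-3.14, -0.001, 1.214]
contact_force: [0.1, 0.3, -0.1]
gripper_width: 94.1
gripper_force: 0.0
```

```bash
python3 pl.py "[(499.3,-191.5,15,1.211,5)]"; python3 -c "
from h import *
save('scene','s1',(280,140,160,160),4)"
```

```text
t 2.4 pos [ 500.2 -189.5  109.1] rpy [-3.1404e+00 -8.0000e-04  1.2144e+00] q6 -0.11 w 94.1 F [ 0.1  0.3 -0.1]
-0.03,-0,1.39,-0,-0,0.001,
-0.06,-0,2.12,-0,-0,0,
-0.05,-0,2.39,-0.001,-0,0.001,
-0.06,-0.01,2.12,0,-0.001,0.001,
-0.03,0,1.39,-0,0,0,
-- [ 499.3 -191.5   15. ] [-3.141  0.     1.211]
```

View pics/s1.png

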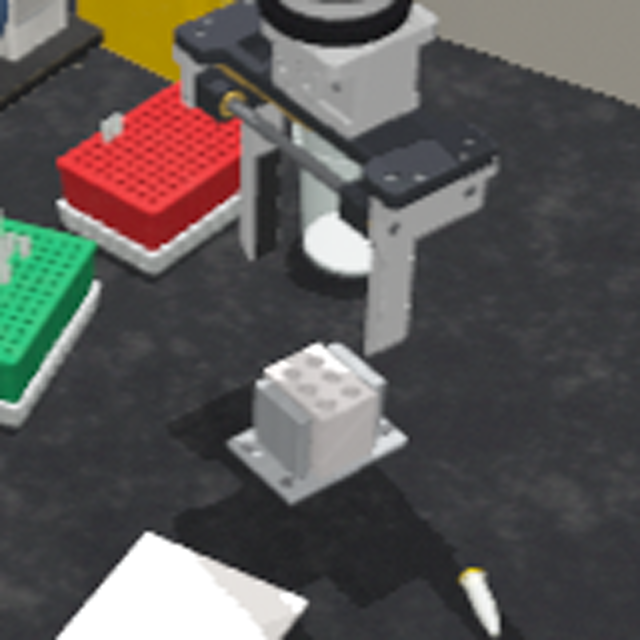

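The open fingers are over the block's two free ends at (240,200) and (385,290) in the crop, with the dock at (315,430). The alignment looks right, so I'm going straight down.

step_arm(plan=[0,0,1.5,0,0,0,0,0,2.3,0,0,0,0,0,2.4,0,0,0,0,0,2,0,0,0,0,0,1.3,0,0,0,0,0,0,0,0,0,0,0,0,0,0,0])

```text
time: 3.15
tcp_pos: [499.2, -192.0, 15.2]
ee_rot: [3.141, 0.0, 1.21]
contact_force: [0.3, 0.2, -0.1]
gripper_width: 94.2
gripper_force: 0.0
```

step_arm(plan=[0,0,0,0,0,0,0,0,0,0,0,0,0,0,0,0,0,0,0,0,0,0,0,0,0,0,0,0,0,0,0,0,0,0,0,0,0,0,0,0,0,0,0,0,0,0,0,0], jaw=-1, newtons=25)

```text
time: 3.95
tcp_pos: [498.9, -191.3, 15.1]
ee_rot: [-3.141, 0.0, 1.211]
contact_force: [-1.7, 0.6, 2.6]
gripper_width: 51.8
gripper_force: 25.0
```

step_arm(plan=[0,0,-0.6,0,0,0,0,0,-1.2,0,0,0,0,0,-1.6,0,0,0,0,0,-1.5,0,0,0,0,0,-1.1,0,0,0,0,0,-0.5,0,0,0,0,0,0,0,0,0,0,0,0,0,0,0])

```text
time: 4.75
tcp_pos: [498.9, -191.3, 79.4]
ee_rot: [-3.141, -0.0, 1.211]
contact_force: [-0.2, 0.3, -2.1]
gripper_width: 51.7
gripper_force: 25.0
```

```bash
python3 pl.py "[(488,-32,70,1.571,9)]"
```

```text
t 4.75 pos [ 498.9 -191.3   79.4] rpy [-3.1407 -0.      1.2108] q6 -0.11 w 51.7 F [-0.2  0.3 -2.1]
1.03,-0.47,0.07,-0,-0,-0.025,
1.45,-0.62,0.09,-0,-0,-0.036,
1.82,-0.7,0.12,-0,-0,-0.044,
2.07,-0.7,0.13,-0,-0,-0.049,
2.19,-0.61,0.13,-0,-0,-0.052,
2.14,-0.48,0.13,-0.001,-0,-0.049,
1.92,-0.34,0.12,0,-0,-0.044,
1.57,-0.21,0.09,0,-0,-0.036,
1.12,-0.1,0.07,0,-0,-0.025,
-- [488. -32.  70.] [ 3.141 -0.     1.571]
```

Go to the tile, then lower (down 56 mm to TCP ≈ 13.5, then settle).

step_arm(plan=[1.03,-0.47,0.07,0,0,-0.025,1.45,-0.62,0.09,0,0,-0.036,1.82,-0.7,0.12,0,0,-0.044,2.07,-0.7,0.13,0,0,-0.049,2.19,-0.61,0.13,0,0,-0.052,2.14,-0.48,0.13,0,0,-0.049,1.92,-0.34,0.12,0,0,-0.044,1.57,-0.21,0.09,0,0,-0.036,1.12,-0.1,0.07,0,0,-0.025,0,0,0,0,0,0])

```text
time: 5.75
tcp_pos: [487.6, -30.2, 70.0]
ee_rot: [-3.141, -0.001, 1.574]
contact_force: [0.5, 0.5, -1.7]
gripper_width: 51.8
gripper_force: 25.0
```

step_arm(plan=[0,0,0.6,0,0,0,0,0,1.2,0,0,0,0,0,1.4,0,0,0,0,0,1.2,0,0,0,0,0,0.7,0,0,0,0,0,0.4,0,0,0,0,0,0,0,0,0,0,0,0,0,0,0])

```text
time: 6.55
tcp_pos: [488.8, -32.3, 15.8]
ee_rot: [3.141, 0.0, 1.571]
contact_force: [-0.3, -0.5, -2.4]
gripper_width: 51.9
gripper_force: 25.0
```

step_arm(plan=[0,0,0.15,0,0,0,0,0,0.1,0,0,0,0,0,0.05,0,0,0,0,0,0.05,0,0,0,0,0,0,0,0,0,0,0,0,0,0,0])

```text
time: 7.15
tcp_pos: [488.5, -32.2, 12.1]
ee_rot: [3.141, 0.0, 1.571]
contact_force: [0.3, 0.4, -1.1]
gripper_width: 51.7
gripper_force: 25.0
```

step_arm(plan=[0,0,0,0,0,0,0,0,0,0,0,0,0,0,0,0,0,0,0,0,0,0,0,0,0,0,-0.8,0,0,0,0,0,-1.6,0,0,0,0,0,-2,0,0,0,0,0,-1.6,0,0,0,0,0,-0.8,0,0,0], jaw=1)

```text
time: 8.05
tcp_pos: [489.6, -32.3, 82.4]
ee_rot: [3.138, 0.001, 1.571]
contact_force: [-0.2, -0.2, -0.0]
gripper_width: 94.2
gripper_force: 0.0
```

step_arm(plan=[0,0,0,0,0,-0.09,0,0,0,0,0,-0.145,0,0,0,0,0,-0.145,0,0,0,0,0,-0.145,0,0,0,0,0,-0.145,0,0,0,0,0,-0.145,0,0,0,0,0,-0.145,0,0,0,0,0,-0.145,0,0,0,0,0,-0.145,0,0,0,0,0,-0.145])

```text
time: 9.05
tcp_pos: [488.2, -32.1, 79.9]
ee_rot: [-3.142, -0.0, 2.972]
contact_force: [-0.2, -0.4, 1.3]
gripper_width: 94.3
gripper_force: 0.0
```

step_arm(plan=[0,0,0,0,0,-0.12,0,0,0,0,0,-0.056,0,0,0,0,0,0,0,0,0,0,0,0,0,0,0,0,0,0])

```text
time: 9.55
tcp_pos: [488.3, -32.1, 79.9]
ee_rot: [-3.142, -0.0, 3.141]
contact_force: [0.3, 0.8, 0.2]
gripper_width: 94.3
gripper_force: 0.0
```

```bash
python3 -c "
from h import *
print(manip.state()['tcp_pos'],manip.state()['ee_rot'])
save('scene','s2',(120,190,320,220),2)"
```

```text
[488.30466021 -32.13043994  79.938597  ] [-3.14154095e+00 -1.18599996e-04  3.14095771e+00]
```

View pics/s2.png

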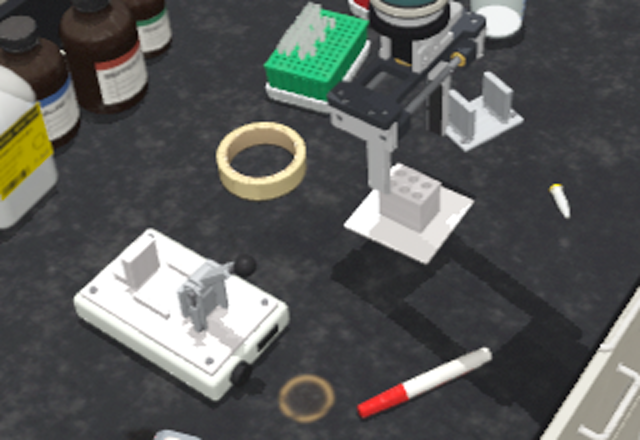

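The block stands square on the tile at (410,197), the fingers are now along its short sides, and the shaker and lever at (180,310) are unchanged. I'm regripping.

step_arm(plan=[0,0,0.8,0,0,0,0,0,1.5,0,0,0,0,0,1.7,0,0,0,0,0,1.4,0,0,0,0,0,0.8,0,0,0,0,0,0,0,0,0,0,0,0,0,0,0])

```text
time: 10.3
tcp_pos: [488.6, -32.2, 18.2]
ee_rot: [-3.141, 0.0, -3.141]
contact_force: [-0.3, 0.1, 0.0]
gripper_width: 94.0
gripper_force: 0.0
```

step_arm(plan=[0,0,0,0,0,0,0,0,0,0,0,0,0,0,0,0,0,0,0,0,0,0,0,0,0,0,0,0,0,0,0,0,0,0,0,0,0,0,0,0,0,0,0,0,0,0,0,0,0,0,0,0,0,0], jaw=-1, newtons=25)

```text
time: 11.2
tcp_pos: [488.3, -31.9, 18.0]
ee_rot: [3.141, -0.0, -3.141]
contact_force: [-0.6, 1.1, 0.1]
gripper_width: 37.7
gripper_force: 25.0
```

step_arm(plan=[0,0,-0.8,0,0,0,0,0,-1.6,0,0,0,0,0,-2.4,0,0,0,0,0,-2.6,0,0,0,0,0,-2.6,0,0,0,0,0,-1.6,0,0,0,0,0,-0.8,0,0,0,0,0,0,0,0,0,0,0,0,0,0,0])

```text
time: 12.1
tcp_pos: [487.7, -32.1, 140.9]
ee_rot: [3.141, -0.002, -3.141]
contact_force: [-0.6, -0.1, -2.1]
gripper_width: 37.2
gripper_force: 25.0
```

```bash
cat > run2.py <<'E'
from fit import *
np.set_printoptions(precision=3,suppress=True)
s=manip.state();print(s["tcp_pos"],s["ee_rot"],s["gripper_width"])
im={c:eyes.get_image(c) for c in("top","scene")}
for c in im: cv2.imwrite(f"pics/{c}_h.png",im[c][:,:,::-1])
for cams in(("top",),("scene",)):
  print(cams,*fit(MT,[488,-32,.04],cams,imgs=im) if cams==("x",) else "", *fit(SH,[608,204,-.01],cams,imgs=im))
for c in im:
  for t in ("block","lever_knob"):
    print(c,t,[(round(d["score"],2),world(c,d["centre"]).round(1)) for d in eyes.boxes_of(t,c)[:2]])
# crops: held block and shaker
A=[]
for c in im:
  for X,r in(((608,204,60),45),((488,-32,150),45)):
    u=proj(c,X).astype(int)
    A.append(cv2.resize(im[c][u[1]-r:u[1]+r,u[0]-r:u[0]+r],(390,290) if 0 else (300,300),interpolation=cv2.INTER_CUBIC)); print(c,u-r)
cv2.imwrite("pics/c2.png",np.vstack([np.hstack(A[:2]),np.hstack(A[2:])])[:,:,::-1])
E
python3 run2.py
```

```text
[487.705 -32.07  140.914] [ 3.141 -0.002 -3.141] 37.20999975850393
('top',) [606.818 204.767  -0.008] 0.07766018062829971
('scene',) [612.895 202.567  -0.02 ] 0.13337025046348572
top block [(0.67, array([464.1, -34.7, 174.5]))]
top lever_knob []
scene block [(0.61, array([471.5, -29.8, 159.3]))]
scene lever_knob [(0.81, array([526.9, 213.5, 123.8])), (0.3, array([566.4, 223.8,  41. ]))]
top [135 192]
top [246 243]
scene [158 283]
scene [279 200]
```

View pics/c2.png

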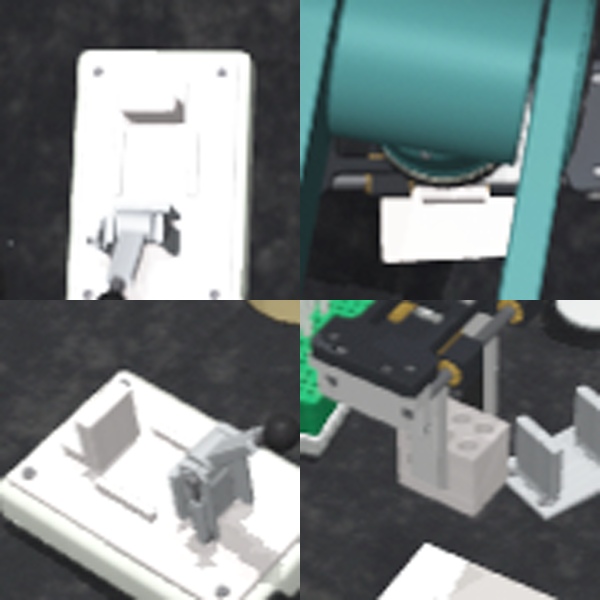

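```bash
python3 pl.py "[(606,204,125,3.13,10)]"; python3 -c "
from h import *
print('knob',ray('top',168,283.6,149),ray('scene',241.4,322,149))"
```

```text
t 12.4 pos [487.9 -32.1 141.1] rpy [ 3.1414e+00 -1.6000e-03 -3.1414e+00] q6 -1.75 w 37.8 F [-0.5  0.1 -1.1]
-0.74,1.47,0.1,0,-0,0.001,
-1,2.02,0.14,0,-0,0.001,
-1.24,2.49,0.16,0,-0,0.001,
-1.41,2.83,0.19,0,-0.001,0.001,
-1.49,3.01,0.21,0,0,0.002,
-1.48,3.01,0.2,0,-0,0.001,
-1.4,2.83,0.2,0,-0,0.002,
-1.22,2.5,0.16,0,-0,0.001,
-0.99,2.03,0.14,0,-0.001,0.001,
-0.72,1.48,0.1,0,0,0.001,
-- [606. 204. 125.] [3.141 0.    3.13 ]
knob [499.25951979 205.73429778 149.        ] [503.83614969 206.59937073 149.        ]
```

step_arm(plan=[-0.74,1.47,0.1,0,0,0.001,-1,2.02,0.14,0,0,0.001,-1.24,2.49,0.16,0,0,0.001,-1.41,2.83,0.19,0,0,0.001,-1.49,3.01,0.21,0,0,0.002,-1.48,3.01,0.2,0,0,0.001,-1.4,2.83,0.2,0,0,0.002,-1.22,2.5,0.16,0,0,0.001,-0.99,2.03,0.14,0,0,0.001,-0.72,1.48,0.1,0,0,0.001])

```text
time: 13.4
tcp_pos: [606.7, 205.5, 124.9]
ee_rot: [-3.141, -0.001, 3.131]
contact_force: [0.7, 0.0, -2.5]
gripper_width: 37.9
gripper_force: 25.0
```

step_arm(plan=[0,0,0.5,0,0,0,0,0,0.5,0,0,0,0,0,0,0,0,0,0,0,0,0,0,0])

```text
time: 13.8
tcp_pos: [606.0, 202.9, 115.6]
ee_rot: [-3.141, -0.001, 3.129]
contact_force: [-0.1, 0.1, -1.3]
gripper_width: 37.6
gripper_force: 25.0
```

```bash
cat > run3.py <<'E'
from fit import *
s=manip.state();print(s["tcp_pos"],s["ee_rot"],s["gripper_width"],s["contact_force"])
out=[]
p=s["tcp_pos"]; bz=p[2]-15
for c in("top","scene"):
    im=eyes.get_image(c); cv2.imwrite(f"pics/{c}_n.png",im[:,:,::-1])
    u=proj(c,[600,204,70]).astype(int); r=50
    o=u-r; cr=cv2.resize(im[o[1]:o[1]+2*r,o[0]:o[0]+2*r],(400,400),interpolation=cv2.INTER_CUBIC)
    ov=cr.copy()
    def draw(b,col):
        q=np.round((np.array([proj(c,x) for x in b])-o+.5)*4-.5).astype(int)
        for i in range(8):
            for k in(1,2,4):
                if not i&k: cv2.line(ov,tuple(map(int,q[i])),tuple(map(int,q[i|k])),col,1)
    draw(box(p[0]-26,p[0]+26,p[1]-19,p[1]+19,bz,bz+44),(255,0,0))
    for b,col in((box(26,38,-18,18,40,82),(0,160,0)),(box(-33,-32,-18,18,40,82),(0,160,0)),(box(-102,78,-56,56,0,40),(0,0,255))):
        a=-.012; R=np.array([[np.cos(a),-np.sin(a),0],[np.sin(a),np.cos(a),0],[0,0,1]])
        draw(b@R.T+[609,204,0],col)
    out.append(np.vstack([cr,ov])[:, :])
a=np.hstack(out); a=np.vstack([np.hstack([out[0][:400],out[0][400:]]),np.hstack([out[1][:400],out[1][400:]])])
cv2.imwrite("pics/n1.png",cv2.resize(a,(600,600),interpolation=cv2.INTER_AREA)[:,:,::-1]); cv2.imwrite("pics/n1b.png",np.hstack([out[1][:400],out[1][400:]])[:,:,::-1])
E
python3 run3.py
```

```text
[605.98204374 202.92834087 115.5661986 ] [-3.14103032e+00 -9.57733272e-04  3.12872357e+00] 37.643902716908855 [-0.1203063   0.11925456 -1.32396172]
```

View pics/n1.png

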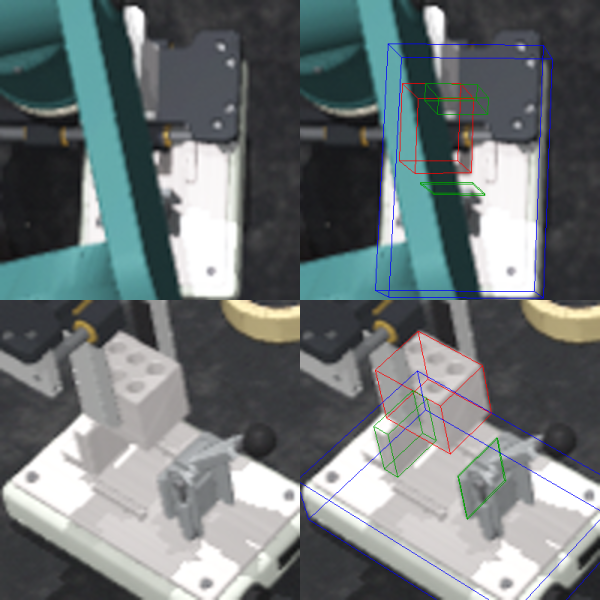

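Run:
```python
from h import *
im=cv2.imread("pics/scene_n.png"); u=proj("scene",[600,204,70]).astype(int)
o=u-[35,44];print(o)
cv2.imwrite("pics/n2.png",cv2.resize(im[o[1]:o[1]+65,o[0]:o[0]+70],None,fx=9,fy=9,interpolation=cv2.INTER_CUBIC))
```

```text
[171 282]
```

View pics/n2.png

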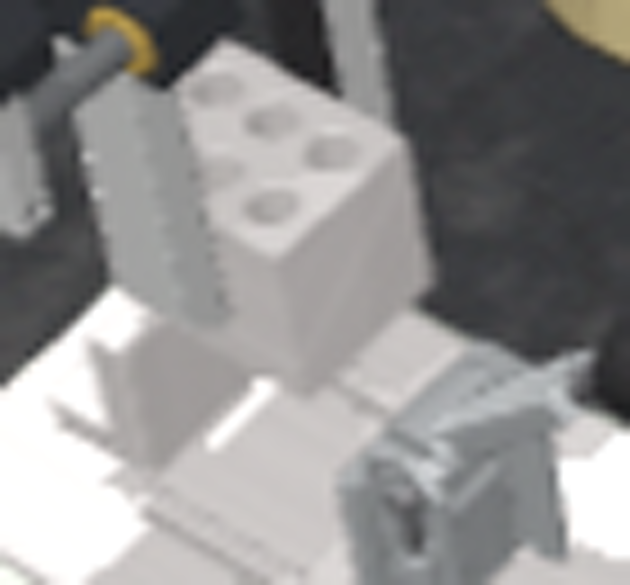

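Run:
```python
from h import *
np.set_printoptions(precision=1,suppress=True)
o=np.array([171,282]); px=lambda a:(np.array(a)+.5)/9-.5+o
p=manip.state()["tcp_pos"];bz=p[2]-15
print(p)
for a,(dx,dy,dz) in(((278,258),(-26,19,44)),((303,395),(-26,19,0)),((403,143),(-26,-19,44)),((432,285),(-26,-19,0)),((228,40),(26,-19,44))):
    X=np.array([p[0]+dx+dy*.012,p[1]+dy-dx*.012,bz+dz]); print("bias",ray("scene",*px(a),X[2])-X)
print("stop foot-> nest",ray("scene",*px((153,468)),40)-[26,18,0])
print("stop foot right-> nest",ray("scene",*px((255,378)),40)-[26,-18,0])
print("railend", ray("scene",*px((140,500)),47), ray("scene",*px((345,375)),47),ray("scene",*px((400,410)),47))
```

```text
[606.4 203.2 116.3]
bias [ 1.2 -0.4 -0. ]
bias [ 3.3 -1.2  0. ]
bias [0.8 1.2 0. ]
bias [ 0.8  0.4 -0. ]
bias [-2.9 -0.2  0. ]
stop foot-> nest [612.1 202.4  40. ]
stop foot right-> nest [610.4 208.   40. ]
railend [629.8 231.9  47. ] [616.  182.5  47. ] [599.8 183.4  47. ]
```

The held block is level at (300,250) in the crop, over the gap between the stop at (150,420) and the jaw at (430,470). The combined estimates put the nest near (609,204), so the block is already over its target, and I'm lowering it slowly while watching the force.

step_arm(plan=[0,0,0.6,0,0,0,0,0,0.6,0,0,0,0,0,0.3,0,0,0,0,0,0.2,0,0,0,0,0,0.2,0,0,0,0,0,0.2,0,0,0,0,0,0.2,0,0,0,0,0,0,0,0,0])

```text
time: 14.7
tcp_pos: [606.3, 204.0, 92.6]
ee_rot: [-3.141, -0.0, 3.13]
contact_force: [-0.2, 0.3, -2.4]
gripper_width: 37.9
gripper_force: 25.0
```

step_arm(plan=[0,0,0.4,0,0,0,0,0,0.5,0,0,0,0,0,0.5,0,0,0,0,0,0.5,0,0,0,0,0,0.4,0,0,0,0,0,0.3,0,0,0,0,0,0,0,0,0,0,0,0,0,0,0])

```text
time: 15.5
tcp_pos: [606.5, 204.0, 67.0]
ee_rot: [-3.142, 0.0, 3.13]
contact_force: [-0.3, 0.2, -1.8]
gripper_width: 37.9
gripper_force: 25.0
```

step_arm(plan=[0,0,0.15,0,0,0,0,0,0.15,0,0,0,0,0,0.15,0,0,0,0,0,0,0,0,0])

```text
time: 15.9
tcp_pos: [606.3, 203.9, 62.1]
ee_rot: [-3.141, -0.001, 3.13]
contact_force: [-0.8, -0.2, -2.2]
gripper_width: 38.2
gripper_force: 25.0
```

step_arm(plan=[0,0,0.1,0,0,0,0,0,0.1,0,0,0,0,0,0.1,0,0,0,0,0,0,0,0,0])

```text
time: 16.3
tcp_pos: [606.3, 203.9, 59.2]
ee_rot: [-3.141, -0.0, 3.13]
contact_force: [-1.0, -0.7, -1.8]
gripper_width: 37.9
gripper_force: 25.0
```

step_arm(plan=[0,0,0.1,0,0,0,0,0,0.1,0,0,0,0,0,0.1,0,0,0,0,0,0,0,0,0,0,0,0,0,0,0])

```text
time: 16.8
tcp_pos: [606.5, 203.9, 56.4]
ee_rot: [-3.141, -0.0, 3.13]
contact_force: [-0.1, -0.5, -2.6]
gripper_width: 37.5
gripper_force: 25.0
```

step_arm(plan=[0,0,0.08,0,0,0,0,0,0.07,0,0,0,0,0,0,0,0,0,0,0,0,0,0,0])

```text
time: 17.2
tcp_pos: [606.6, 204.0, 55.0]
ee_rot: [3.142, 0.0, 3.13]
contact_force: [-0.3, 0.8, -2.2]
gripper_width: 38.0
gripper_force: 25.0
```

step_arm(plan=[0,0,0.04,0,0,0,0,0,0.02,0,0,0,0,0,0,0,0,0,0,0,0,0,0,0])

```text
time: 17.6
tcp_pos: [606.6, 204.0, 55.0]
ee_rot: [3.142, 0.001, 3.13]
contact_force: [-1.8, -0.8, 2.3]
gripper_width: 37.8
gripper_force: 25.0
```

Floor contact felt (Fz changed sign), so the block is seated. I'm releasing and rising.

step_arm(plan=[0,0,-0.03,0,0,0,0,0,0,0,0,0,0,0,0,0,0,0,0,0,0,0,0,0,0,0,0,0,0,0,0,0,0,0,0,0], jaw=1)

```text
time: 18.2
tcp_pos: [606.4, 204.0, 54.6]
ee_rot: [-3.141, -0.0, 3.13]
contact_force: [1.8, 0.6, -0.2]
gripper_width: 82.4
gripper_force: 0.0
```

step_arm(plan=[0,0,-0.8,0,0,0,0,0,-1.6,0,0,0,0,0,-2.4,0,0,0,0,0,-2.8,0,0,0,0,0,-2.6,0,0,0,0,0,-2,0,0,0,0,0,-1.3,0,0,0,0,0,-0.6,0,0,0,0,0,0,0,0,0])

```text
time: 19.1
tcp_pos: [606.8, 204.1, 196.8]
ee_rot: [3.141, 0.002, 3.13]
contact_force: [-0.3, -0.7, -0.0]
gripper_width: 94.0
gripper_force: 0.0
```

step_arm(plan=[1,0,0,0,0,0,2,0,0,0,0,0,2.6,0,0,0,0,0,2.8,0,0,0,0,0,2.6,0,0,0,0,0,2,0,0,0,0,0,0.9,0,0,0,0,0,0,0,0,0,0,0,0,0,0,0,0,0], jaw=-1)

```text
time: 20.0
tcp_pos: [467.6, 205.5, 195.2]
ee_rot: [-3.141, -0.0, 3.13]
contact_force: [-0.2, -0.0, 0.8]
gripper_width: 25.3
gripper_force: 0.0
```

Run:
```python
from h import *
s=manip.state();print(s["tcp_pos"],s["ee_rot"],s["gripper_width"])
a=eyes.get_image("scene");u=proj("scene",[600,204,70]).astype(int);v=proj("scene",[500,204,150]).astype(int);print(u,v)
a=a[u[1]-50:u[1]+50,u[0]-50:u[0]+90]
cv2.imwrite("pics/p1.png",cv2.resize(a,None,fx=5,fy=5,interpolation=cv2.INTER_CUBIC)[:,:,::-1])
```

```text
[467.62984082 205.53066315 195.16882466] [-3.14122623e+00 -2.14329780e-04  3.12974900e+00] 25.340462093724536
[206 326] [244 321]
```

View pics/p1.png

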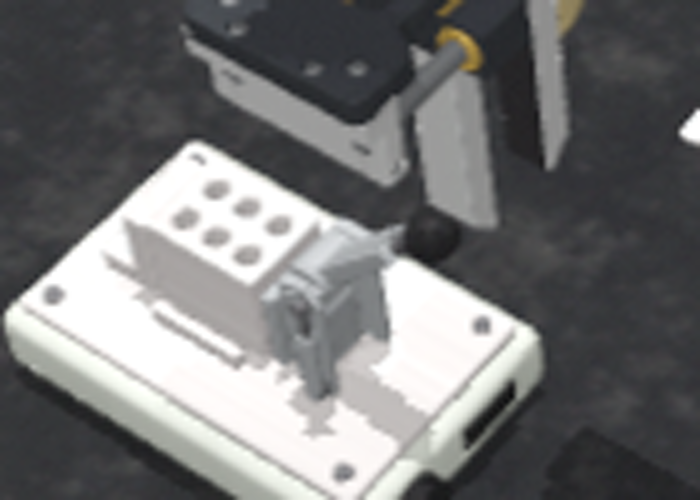

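The block sits flat between the stop and the jaw at (215,260) in the crop, and the lever is still open with its knob at (432,235). Next I lower the shut fingers outside the knob.

step_arm(plan=[0,0,0.6,0,0,0,0,0,1.2,0,0,0,0,0,1.4,0,0,0,0,0,1.4,0,0,0,0,0,0.8,0,0,0,0,0,0.4,0,0,0,0,0,0,0,0,0,0,0,0,0,0,0])

```text
time: 20.85
tcp_pos: [467.7, 205.7, 138.1]
ee_rot: [3.141, 0.001, 3.13]
contact_force: [0.2, 0.3, -0.2]
gripper_width: 0.3
gripper_force: 0.0
```

step_arm(plan=[-0.5,0,0,0,0,0,-0.6,0,0,0,0,0,-0.6,0,0,0,0,0,0,0,0,0,0,0])

```text
time: 21.25
tcp_pos: [482.5, 205.7, 138.0]
ee_rot: [3.141, -0.006, 3.13]
contact_force: [-8.4, -0.2, 5.4]
gripper_width: 0.4
gripper_force: 3.8
```

step_arm(plan=[-0.5,0,-0.42,0,0,0,-0.55,0,-0.46,0,0,0,-0.6,0,-0.38,0,0,0,-0.62,0,-0.32,0,0,0,-0.65,0,-0.27,0,0,0,-0.66,0,-0.21,0,0,0])

```text
time: 21.85
tcp_pos: [519.3, 205.8, 159.8]
ee_rot: [3.14, -0.002, 3.131]
contact_force: [-4.5, 1.0, 4.3]
gripper_width: 0.7
gripper_force: 2.5
```

step_arm(plan=[-0.68,0,-0.15,0,0,0,-0.69,0,-0.09,0,0,0,-0.7,0,0,0,0,0,-0.7,0,0,0,0,0,-0.69,0,0.09,0,0,0,-0.68,0,0.12,0,0,0,0,0,0,0,0,0])

```text
time: 22.55
tcp_pos: [562.7, 204.1, 157.6]
ee_rot: [-3.141, -0.0, 3.129]
contact_force: [-0.2, -0.8, 0.5]
gripper_width: 0.6
gripper_force: 0.0
```

Force gone, so it has probably snapped. I'll lift clear, back off and look.

step_arm(plan=[1,0,-0.6,0,0,0,2,0,-1.2,0,0,0,3,0,-1.5,0,0,0,3,0,-1.5,0,0,0,2.5,0,-0.8,0,0,0,1.5,0,0,0,0,0,0.5,0,0,0,0,0,0,0,0,0,0,0,0,0,0,0,0,0])

```text
time: 23.45
tcp_pos: [426.8, 206.0, 214.4]
ee_rot: [-3.141, 0.0, 3.13]
contact_force: [0.9, 0.5, 0.4]
gripper_width: 0.6
gripper_force: 0.0
```

Run:
```python
from h import *
s=manip.state();print(s["tcp_pos"],s["contact_force"])
a=eyes.get_image("scene");u=proj("scene",[600,204,70]).astype(int)
a=a[u[1]-50:u[1]+50,u[0]-50:u[0]+90]
cv2.imwrite("pics/p2.png",cv2.resize(a,None,fx=5,fy=5,interpolation=cv2.INTER_CUBIC)[:,:,::-1])
```

```text
[426.84794171 206.01445503 214.39427861] [0.92179916 0.51363656 0.43708064]
```

View pics/p2.png

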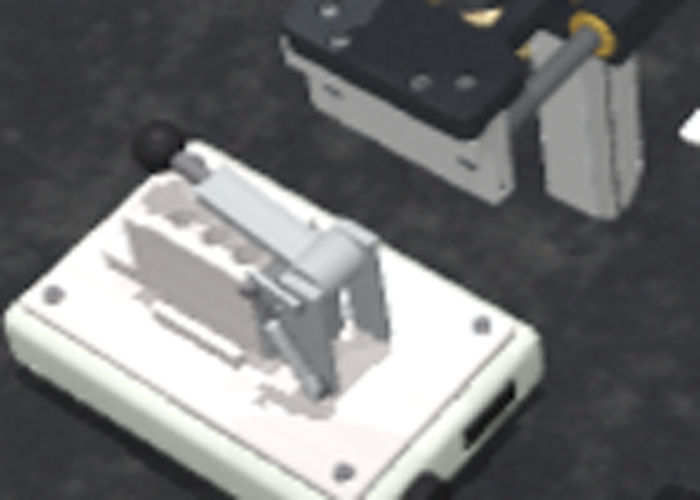

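The lever is folded over the block with its knob at (160,145) in the crop. The jaw holds the block against the stop, and the robot is clear.

```bash
python3 -c "
from rig import workorder; print(workorder.hand_in())"
```

```text
the job is handed in; nothing more can be done
None
```

The block is set down in the shaker's nest, the cam lever is snapped closed over it, the robot is clear, and I handed the job in at about 23.5 s; no verdict came back.

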